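# Close the slide press and hold its cover down

### The job

Push the open drawer of the slide press fully home past its click, then take the loose cover by its bar grip and fit it square on the press so that the blind hole in its underside drops over the locating pin, which the cover hides. Press the cover down against the sprung ring until it sits flush on the press, and finish while still holding it down like that: do not let go. Leave the timer and the petri dish where they are.

Things in the scene. Friction and masses are not known exactly. Their poses are not given: they have to be found in the camera images.
- press: slide press fixed to the worktop: grey housing with a plain grey metal top, 130 (x) x 110 (y) x 48 mm high, long side front to back at yaw 0. Origin: centre of its underside; x points to the back (away from the drawer front), z up. On the middle of its flat top stand a locating pin and, round it, a sprung black ring.
- pin_tip (a point): tip of the press's only locating pin, 12 mm above the press top (60 mm above the worktop), on the press's centre axis; pin 10 mm in diameter, its last 2 mm tapering to 6 mm. Axes as the press's.
- ring_pad (a joint): how far the sprung ring round the pin is pressed in, m: 0 = up (ring top 4 mm above the press top), 0.004 = flush with the press top. Ring 68 mm outer, 48 mm inner diameter. The spring gives about 3 N at the start and 8 N when flush, so the cover's weight alone does not press it in, and it rises again when let go.
- drawer (a joint): opening of the drawer in the front of the press, m: 0 = fully home, 0.075 = fully out. Light friction (about 1.2 N); a sprung ball detent resists with 3 to 5 N at about 10 to 7 mm before home, then snaps it home.
- drawer_face (a point): centre of the outer face of the drawer front, 22 mm above the worktop; the face is flat, 104 wide x 32 mm high (6 to 38 mm above the worktop). Axes as the press's: pushing along +x of the press closes the drawer. When home the face is 73 mm in front of the press origin.
- cover: loose press cover, about 0.2 kg, lying on the worktop right way up, to the left or right of the press: plain grey metal plate 70 (x) x 92 (y) x 17 mm thick with a black bar grip on top. Origin: centre of its underside; z up.
- cover_mid (a point): point on the cover's centre axis half-way up, 21.5 mm above its underside. The bar grip stands centred above it: 50 mm long along the cover's y, 16 mm wide along its x, from the plate's top (17 mm above the underside) to 43 mm; its lowest 6 mm is a neck 40 x 14 mm. Axes as the cover's.
- cover_hole (a point): mouth of the blind hole at the centre of the cover's underside (not visible from above): diameter 12.5 mm, 14 mm deep. Fitted, it lies over the pin; the cover's sides are then parallel to the press's, its 92 mm length along the press's y (either way round).
- timer_b: small kitchen-type timer, 62 x 62 x 20 mm, loose bystander; origin at the centre of its underside
- petri_b: petri dish with lid, 60 mm diameter x 15 mm, loose bystander; origin at the centre of its underside
Mind the look-alikes: they are no part of the job. Of the things that look like the cover, the middle-sized one is meant.

How it is judged:
By the outcome, as a careful person would: the job done as asked, in the order asked, and still so for the second after the job is handed in, while the arm keeps its last pose, push and grip.
It also fails if it takes over 64 s, if anything falls off the work surface, if the arm or the gripper's body presses on something with over 40 N, if the wrist force passes 120 N, or if a joint passes its speed limit or range.

### The arm

A 7-joint arm with a two-finger parallel gripper is mounted at the origin on a cart in front of the work surface, level with it; the furniture and walls round the work are solid. World frame = base frame: x ahead of the robot, y to its left, z up, the work surface at z = 0. Lengths are in m, angles in rad, forces in N, time in s.
With the tool pointing down it reaches from about 0.425 to 0.875 m from the base axis. Payload 4.7 kg.
Tool frame: the origin (TCP) lies midway between the tips of the shut fingers; the grasp point (between the pads) lies 19 mm behind it (ctrl.grip_point_offset is the distance from the TCP to the grasp point, in m); z points along the fingers, y is the line along which they close (so a half turn about z gives the same grasp; the last joint's range is limited). The gripper opens to 87 mm and grips with 3 to 60 N. Pads are 19 mm wide; open, the fingers measure 117 mm over their backs; the gripper's body (75 mm by 190 mm) begins 51 mm behind the grasp point.
Start: joints at [-1.279, 0.321, -0.07, 1.45, 0.023, 1.371, -0.057], TCP at [0.178, 0.625, 0.223] pointing down, gripper open.
Joint ranges: [-2.86, 2.86], [-0.3, 2.09], [-1.38, 1.24], [0.06, 2.45], [-1.56, 4.7], [0.09, 2.05], [-2.69, 2.69]. Speed limits (rad/s): [2.57, 2.57, 3.14, 3.14, 3.14, 3.14, 3.14].

### API

Orientations are given as a rotation vector (axis times angle).
In Python, from bench import ctrl gives the robot as it stands. The module is installed in compiled form; this text tells all that it offers.
- The arm moves only by the shell command python3 -m handwheel 'ROWS' [OPENING] [FORCE]. ROWS is JSON, a list of rows, each an object of numbers: "x", "y", "z": the shift along the tool's x, y, z in m; "wx", "wy", "wz": the turn, a rotation vector about the tool's x, y, z in degrees. A call has 1 to 10 rows; each row is the pose to reach, as a shift and turn from the pose commanded when the call began, along the tool's axes at that moment; what a row does not reach only later rows make up. A row lasts 1/12 s, in which the tool goes at most 41.7 mm and 7.16 degrees, less where a joint would pass 70% of its speed; a pose out of reach is approached as far as the arm can. A call with a gripper value outside its range is refused whole. OPENING is the finger opening in m, from 0 to 0.087, set as the call begins (- or left out, the last holds). The fingers move at their own pace and stop on an object; FORCE is the grip in N (left out, the last holds). Time passes only in rows, so rows that repeat a pose let the fingers close. It gives the time, the measured TCP pose, the force, the opening and the grip force at its end, in the units of the state.
- ctrl.get_state(): the state, without advancing time (a new reading comes with each control period).
- ctrl.get_image(name): name is "side" or "top"; returns a dict with "image" (400x640x3 uint8, red, green, blue), "K" (3x3 intrinsics, pixels), "world_to_cam" (4x4, takes a point from world to camera coordinates). Camera axes: x right, y down, z forward; pixel columns grow to the right and rows downward; lengths in m; the calibration is good to about 2 mm. A picture is of the moment at which its call begins. There is no depth.
- ctrl.close_job(): hands the job in; it is judged then, once.
The state is a dict: "time": time; "joint_positions": joint angles; "qd": joint speeds; "joint_torque": joint torques, N m; "position": TCP position; "tool_rot": TCP orientation; "ft_force": force on the tool from outside, world axes, zero at the start; "torque": the same for the moment, N m; "grip_width": opening from 0.0 (shut) to 1.0 (fully open); "grip_force": force on a finger pad.
Only numpy, scipy, OpenCV 4.12 (cv2) and the standard library are available. Lean on these libraries where they do the work, as an engineer would, in place of code of your own. Each camera call takes 0.05 s, during which the arm holds its last target. There are 200 camera calls.

## Working session

There is one attempt and no reset: what is moved stays moved. The work goes in short steps, Python scripts to look and compute and a shell command to move; the robot and the scene stay as the last step left them, time stands still between calls to the robot, and variables do not carry over. Pictures are saved under pics/ and viewed, at most 10 in all, crops included, and the job is handed in when it is done.

```bash
mkdir -p pics; cat > h.py <<'E'
import numpy as np, cv2
from scipy.spatial.transform import Rotation as R
from bench import ctrl
def snap(n,f=None):
    d=ctrl.get_image(n)
    if f: cv2.imwrite(f'pics/{f}.png',d['image'][:,:,::-1])
    return d
def ray(d,uv,z):
    T=np.array(d['world_to_cam']);uv=np.atleast_2d(np.array(uv,float))
    v=np.c_[uv,np.ones(len(uv))]@np.linalg.inv(d['K']).T@T[:3,:3]
    c=-T[:3,:3].T@T[:3,3]
    return c+v*((z-c[2])/v[:,2])[:,None]
def proj(d,p):
    T=np.array(d['world_to_cam']);q=np.atleast_2d(p)@T[:3,:3].T+T[:3,3];q=q@np.array(d['K']).T
    return q[:,:2]/q[:,2:]
def totool(p):  # world displacement target -> tool shift
    s=ctrl.get_state();return R.from_rotvec(s['tool_rot']).inv().apply(np.array(p)-s['position'])
E
python3 - <<'E'
from h import *
np.set_printoptions(precision=4,suppress=True)
s=ctrl.get_state();print(s);print(R.from_rotvec(s['tool_rot']).as_matrix())
for n in('top','side'):
    d=snap(n,n+'1');T=np.array(d['world_to_cam']);print(n,-T[:3,:3].T@T[:3,3],T[:3,:3],d['K'])
E
```

```text
{'time': 0.0, 'joint_positions': array([-1.2789,  0.3218, -0.0701,  1.4517,  0.0226,  1.3708, -0.0569]), 'qd': array([ 0.0006, -0.0009, -0.0004,  0.001 , -0.0003,  0.0005,  0.0021]), 'joint_torque': array([  0.0003, -49.1278,  -0.4039, -31.2532,  -0.0641,   0.0434,
         0.0002]), 'position': array([0.1782, 0.6245, 0.2214]), 'tool_rot': array([-0.4349, -3.1112,  0.0031]), 'ft_force': array([ 0.0196, -0.1655,  0.4373]), 'torque': array([-0.0197, -0.0207,  0.0173]), 'grip_force': 0.0, 'grip_width': 1.0014406166877805}
[[-0.9617  0.2742 -0.0004]
 [ 0.2742  0.9617 -0.0019]
 [-0.0001 -0.0019 -1.    ]]
top [0.4883 0.0635 1.3483] [[-0.0264 -0.9996  0.0045]
 [-0.9979  0.0261 -0.0601]
 [ 0.06   -0.0061 -0.9982]] [[464.5634   0.     319.5812]
 [  0.     464.5634 193.5092]
 [  0.       0.       1.    ]]
side [ 0.0384 -0.8376  0.7119] [[ 0.8519 -0.5233 -0.0208]
 [-0.284  -0.4283 -0.8578]
 [ 0.44    0.7367 -0.5135]] [[446.0108   0.     326.0359]
 [  0.     446.0108 204.2722]
 [  0.       0.       1.    ]]
```

View pics/top1.png

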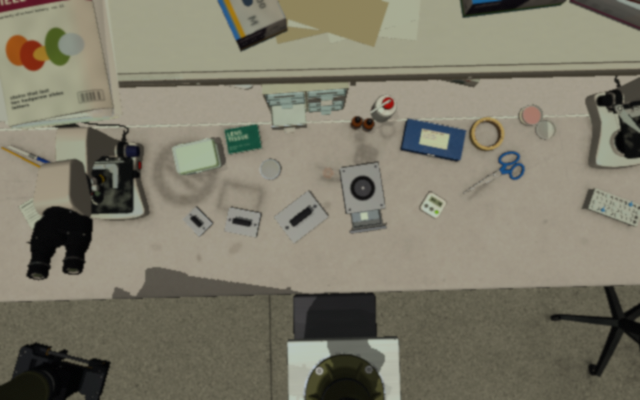

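View pics/side1.png

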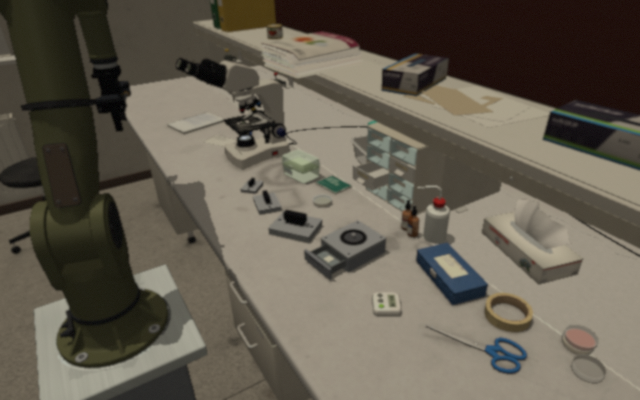

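The top view shows the press at (363,190) with its ring at (363,187) and the drawer open at (367,222). The three covers are at (199,220), (243,220) and (302,216); the middle-sized one is at (243,220). The timer is at (432,204) and the petri dish at (271,169). The side view agrees, and the arm is well out of the way.

```bash
python3 - <<'E'
from h import *
a=cv2.imread('pics/top1.png');b=cv2.imread('pics/side1.png')
c1=cv2.resize(a[145:255,170:400],None,fx=3.4,fy=3.4,interpolation=cv2.INTER_CUBIC)[:, :782]
c2=cv2.resize(b[165:285,235:400],None,fx=1.9,fy=1.9,interpolation=cv2.INTER_CUBIC)
o=np.zeros((600,800,3),np.uint8);o[:c1.shape[0],:c1.shape[1]]=c1;o[374:374+c2.shape[0],:c2.shape[1]]=c2[:226]
cv2.imwrite('pics/z1.png',o)
hsv=cv2.cvtColor(a,cv2.COLOR_BGR2HSV);
for p in [(243,207),(232,222),(350,172),(363,232),(260,235),(330,200),(200,210),(355,222)]: print(p,a[p[1],p[0]],hsv[p[1],p[0]])
E
```

```text
(243, 207) [116 132 139] [ 21  42 139]
(232, 222) [85 91 90] [35 17 91]
(350, 172) [133 141 141] [ 30  14 141]
(363, 232) [115 128 133] [ 22  35 133]
(260, 235) [133 150 157] [ 21  39 157]
(330, 200) [132 148 156] [ 20  39 156]
(200, 210) [82 89 92] [21 28 92]
(355, 222) [ 99 104 100] [ 54  12 104]
```

View pics/z1.png

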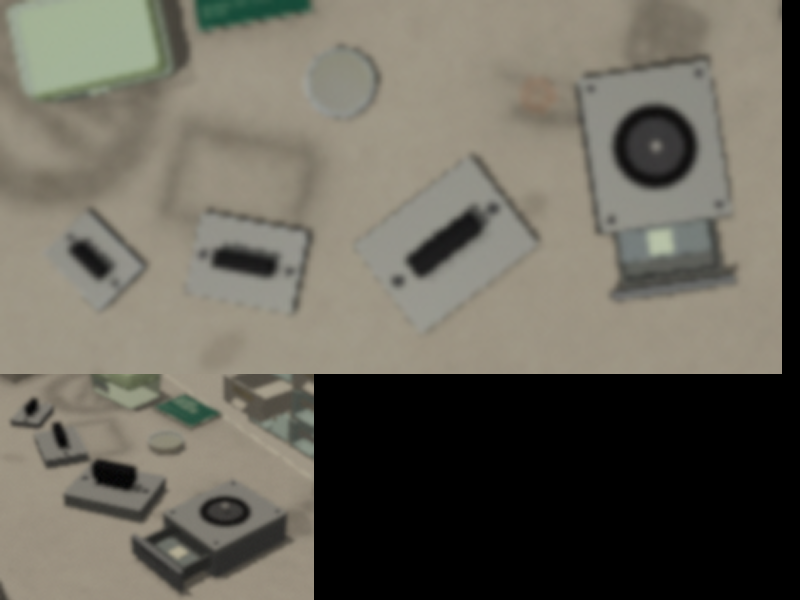

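The crop shows the middle cover's plate with its dark bar at about (242,222) full-frame. The press's screws, ring and bright pin tip at about (363,188) are clear, and the drawer face edge runs through about (368,227).

```bash
cat > m.py <<'E'
from h import *
np.set_printoptions(precision=4,suppress=True)
F=6
def rects(d,x0,y0,x1,y1,fn,z,amin=20):
    c=cv2.resize(d['image'][y0:y1,x0:x1],None,fx=F,fy=F,interpolation=cv2.INTER_CUBIC)
    m=fn(c).astype(np.uint8)*255
    m=cv2.morphologyEx(m,cv2.MORPH_OPEN,np.ones((7,7)));m=cv2.morphologyEx(m,cv2.MORPH_CLOSE,np.ones((7,7)))
    for k in cv2.findContours(m,cv2.RETR_EXTERNAL,cv2.CHAIN_APPROX_NONE)[0]:
        if cv2.contourArea(k)<amin*F*F: continue
        p=(k[:,0,:]+.5)/F-.5+[x0,y0]
        w=ray(d,p,z)[:,:2]
        (c0,s,an)=cv2.minAreaRect((w*1000).astype(np.float32))
        M=cv2.moments((w*1e6).astype(np.float32)[:,None]) if 0 else cv2.moments((w*1e4).astype(np.float32).reshape(-1,1,2))
        print('z',z,'px',p.mean(0),'rect c',np.array(c0),'size',np.array(s),'ang',an,'centroid',np.array([M['m10'],M['m01']])/M['m00']/10)
sat=lambda c:cv2.cvtColor(c,cv2.COLOR_RGB2HSV)[:,:,1]
val=lambda c:cv2.cvtColor(c,cv2.COLOR_RGB2HSV)[:,:,2]
E
python3 - <<'E'
from m import *
d=snap('top')
print('cover');rects(d,222,203,265,240,lambda c:(sat(c)<28),.017,100)
print('bar');rects(d,228,212,260,232,lambda c:(val(c)<60),.043)
print('cover bright');rects(d,222,203,265,240,lambda c:((sat(c)<28)&(val(c)>65)),.017,100)
print('press');rects(d,335,155,392,212,lambda c:((sat(c)<26)&(val(c)>115)),.048,100)
print('ring');rects(d,345,170,380,206,lambda c:(val(c)<70),.052)
print('pin');rects(d,358,183,369,193,lambda c:(val(c)>80),.06,1)
print('drawer face');rects(d,345,200,392,240,lambda c:(val(c)<88),.038)
s=snap('side')
uv=proj(s,[[.53,0,.06]]);print(uv)
E
```

```text
cover
z 0.017 px [242.3484 221.8322] rect c [493.4563 278.1027] size [95.8716 72.5502] ang 77.7159423828125 centroid [493.5042 278.1737]
bar
z 0.043 px [241.5799 221.4787] rect c [494.1589 275.9832] size [50.0582 15.38  ] ang 77.37981414794922 centroid [493.9687 275.9774]
cover bright
z 0.017 px [242.3484 221.8322] rect c [493.4563 278.1027] size [95.8716 72.5502] ang 77.7159423828125 centroid [493.5042 278.1737]
press
z 0.048 px [362.4885 188.1208] rect c [576.2974 -64.8934] size [136.7508 110.6007] ang 6.875494956970215 centroid [578.8578 -65.1193]
ring
z 0.052 px [362.1661 187.6167] rect c [579.4932 -64.0361] size [66.7462 66.9122] ang 88.25993347167969 centroid [579.6289 -64.1427]
pin
z 0.06 px [362.4802 187.5331] rect c [579.3154 -64.1771] size [9.7558 9.7607] ang 88.50545501708984 centroid [579.2351 -64.1723]
drawer face
z 0.038 px [369.64  223.168] rect c [481.0614 -74.6493] size [46.9377 92.5387] ang 17.585681915283203 centroid [475.9654 -80.4517]
[[323.7716 227.4955]]
```

```bash
python3 - <<'E'
from m import *
d=snap('top')
c=cv2.resize(d['image'][205:240,340:395],None,fx=F,fy=F,interpolation=cv2.INTER_CUBIC)
v=val(c).astype(float)
e=np.array([np.cos(.12),np.sin(.12)]);P=np.array([.5793,-.0642])
for u in (355,362,369,376,383):
    col=v[:,int((u-340+.5)*F)];g=np.gradient(cv2.GaussianBlur(col[:,None],(1,9),0)[:,0]);i=100+np.argmax(g[100:]) 
    vv=(i+.5)/F-.5+205; w=ray(d,[u,vv],.038)[0,:2]; print(u,vv,w,'along',(w-P)@e,'lat',np.cross(e,w-P))
# needed tool moves
s=ctrl.get_state();M=R.from_rotvec(s['tool_rot'])
for p in [(.5,.3,.221),(.42,-.08,.221)]: print(M.inv().apply(np.array(p)-s['position']))
E
```

```text
355 232.25 [ 0.4553 -0.0412] along -0.12036277872186266 lat 0.03764870782084895
362 231.91666666666666 [ 0.4557 -0.0609] along -0.12231413385494837 lat 0.018022539961571073
369 230.91666666666666 [ 0.458  -0.0807] along -0.12241793107515068 lat -0.0018925809245832984
376 229.91666666666666 [ 0.4603 -0.1005] along -0.12252176925511078 lat -0.021815560581200384
383 228.25 [ 0.4644 -0.1204] along -0.12077662673225084 lat -0.04203458345645005
[-0.3985 -0.2241  0.0013]
[-0.4258 -0.6115  0.0016]<stdin>:8: DeprecationWarning: Arrays of 2-dimensional vectors are deprecated. Use arrays of 3-dimensional vectors instead. (deprecated in NumPy 2.0)
```

```bash
python3 -m handwheel '[{"x":-0.39,"y":-0.22,"wz":67},{"x":-0.39,"y":-0.22,"wz":67},{"x":-0.39,"y":-0.22,"wz":67},{"x":-0.39,"y":-0.22,"wz":67},{"x":-0.39,"y":-0.22,"wz":67},{"x":-0.39,"y":-0.22,"wz":67},{"x":-0.39,"y":-0.22,"wz":67},{"x":-0.39,"y":-0.22,"wz":67},{"x":-0.39,"y":-0.22,"wz":67},{"x":-0.39,"y":-0.22,"wz":67}]' 0 20
cat >> h.py <<'E'
def rel(p,yaw):  # tool shift & wz (deg) to bring TCP to p, tool y at yaw deg
    s=ctrl.get_state();M=R.from_rotvec(s['tool_rot']).as_matrix()
    a=np.degrees(np.arctan2(M[1,1],M[0,1]));w=-((yaw-a+180)%360-180)
    print('pos',np.round(s['position'],4),'yaw',round(a,2),'tilt',np.round(M[:,2],4),'shift',np.round(M.T@(np.array(p)-s['position']),4),'wz',round(w,2),'F',np.round(s['ft_force'],1),'t',s['time'])
E
python3 -c "
from h import *
rel((.425,-.083,.1),6.9)"
```

```text
pos [0.1782 0.6248 0.222 ] yaw 74.08 tilt [-2.e-04 -9.e-04 -1.e+00] shift [-0.4314 -0.6129  0.1226] wz 67.18 F [ 0.1  0.8 -0.3] t 0.25invalid input at $[0]: expected keys x, y, z, wx, wy, wz
```

```bash
python3 -m handwheel '[{"x":-0.39,"y":-0.22,"z":0,"wx":0,"wy":0,"wz":67},{"x":-0.39,"y":-0.22,"z":0,"wx":0,"wy":0,"wz":67},{"x":-0.39,"y":-0.22,"z":0,"wx":0,"wy":0,"wz":67},{"x":-0.39,"y":-0.22,"z":0,"wx":0,"wy":0,"wz":67},{"x":-0.39,"y":-0.22,"z":0,"wx":0,"wy":0,"wz":67},{"x":-0.39,"y":-0.22,"z":0,"wx":0,"wy":0,"wz":67},{"x":-0.39,"y":-0.22,"z":0,"wx":0,"wy":0,"wz":67},{"x":-0.39,"y":-0.22,"z":0,"wx":0,"wy":0,"wz":67},{"x":-0.39,"y":-0.22,"z":0,"wx":0,"wy":0,"wz":67},{"x":-0.39,"y":-0.22,"z":0,"wx":0,"wy":0,"wz":67}]' 0 20
python3 -c "
from h import *
rel((.425,-.083,.1),6.9)"
```

```text
time: 1.08
position: [0.4722, 0.327, 0.2228]
tool_rot: [-2.086, -2.349, -0.001]
ft_force: [0.6, 0.8, 0.1]
grip_width: 0.328
grip_force: 0.0
pos [0.4722 0.327  0.2228] yaw 6.77 tilt [ 4.e-04  6.e-04 -1.e+00] shift [-0.4017 -0.0953  0.1226] wz -0.13 F [0.6 0.8 0.1] t 1.0833
```

```bash
python3 -m handwheel '[{"x":-0.4,"y":-0.095,"z":0.122,"wx":0,"wy":0,"wz":0},{"x":-0.4,"y":-0.095,"z":0.122,"wx":0,"wy":0,"wz":0},{"x":-0.4,"y":-0.095,"z":0.122,"wx":0,"wy":0,"wz":0},{"x":-0.4,"y":-0.095,"z":0.122,"wx":0,"wy":0,"wz":0},{"x":-0.4,"y":-0.095,"z":0.122,"wx":0,"wy":0,"wz":0},{"x":-0.4,"y":-0.095,"z":0.122,"wx":0,"wy":0,"wz":0},{"x":-0.4,"y":-0.095,"z":0.122,"wx":0,"wy":0,"wz":0},{"x":-0.4,"y":-0.095,"z":0.122,"wx":0,"wy":0,"wz":0},{"x":-0.4,"y":-0.095,"z":0.122,"wx":0,"wy":0,"wz":0},{"x":-0.4,"y":-0.095,"z":0.122,"wx":0,"wy":0,"wz":0}]'
python3 -c "
from h import *
rel((.425,-.083,.014),6.9)"
```

```text
time: 1.92
position: [0.427, -0.07, 0.1038]
tool_rot: [2.079, 2.355, 0.002]
ft_force: [0.9, -0.4, 0.5]
grip_width: 0.005
grip_force: 0.0
pos [ 0.427  -0.07    0.1038] yaw 7.1 tilt [ 0.0013  0.001  -1.    ] shift [-0.0127 -0.0037  0.0898] wz 0.2 F [ 0.9 -0.4  0.5] t 1.9167
```

```bash
python3 -m handwheel '[{"x":0,"y":0,"z":0.03,"wx":0,"wy":0,"wz":0},{"x":0,"y":0,"z":0.06,"wx":0,"wy":0,"wz":0},{"x":0,"y":0,"z":0.084,"wx":0,"wy":0,"wz":0},{"x":0,"y":0,"z":0.084,"wx":0,"wy":0,"wz":0},{"x":0,"y":0,"z":0.084,"wx":0,"wy":0,"wz":0}]'
python3 -c "
from h import *
rel((.425,-.083,.014),6.9)"
```

```text
time: 2.33
position: [0.4265, -0.0686, 0.0196]
tool_rot: [-2.079, -2.353, 0.004]
ft_force: [-0.4, -0.1, -0.1]
grip_width: 0.006
grip_force: 0.0
pos [ 0.4265 -0.0686  0.0196] yaw 7.06 tilt [-2.7e-03 -9.0e-04 -1.0e+00] shift [-0.0141 -0.0032  0.0056] wz 0.16 F [-0.4 -0.1 -0.1] t 2.3333
```

```bash
python3 -m handwheel '[{"x":-0.014,"y":0.0,"z":0.002,"wx":0,"wy":0,"wz":0},{"x":-0.014,"y":0.008,"z":0.002,"wx":0,"wy":0,"wz":0},{"x":-0.014,"y":0.014,"z":0.002,"wx":0,"wy":0,"wz":0},{"x":-0.014,"y":0.020,"z":0.002,"wx":0,"wy":0,"wz":0},{"x":-0.014,"y":0.026,"z":0.002,"wx":0,"wy":0,"wz":0},{"x":-0.014,"y":0.032,"z":0.002,"wx":0,"wy":0,"wz":0},{"x":-0.014,"y":0.038,"z":0.002,"wx":0,"wy":0,"wz":0},{"x":-0.014,"y":0.044,"z":0.002,"wx":0,"wy":0,"wz":0},{"x":-0.014,"y":0.048,"z":0.002,"wx":0,"wy":0,"wz":0},{"x":-0.014,"y":0.048,"z":0.002,"wx":0,"wy":0,"wz":0}]'
python3 -c "
from h import *
rel((.492,-.0748,.0176),6.9)"
```

```text
time: 3.17
position: [0.478, -0.076, 0.018]
tool_rot: [2.079, 2.354, 0.0]
ft_force: [-0.4, 0.4, 0.5]
grip_width: 0.007
grip_force: 0.0
pos [ 0.478 -0.076  0.018] yaw 7.12 tilt [ 8.e-04 -5.e-04 -1.e+00] shift [-0.0005  0.0141  0.0004] wz 0.22 F [-0.4  0.4  0.5] t 3.1667
```

```bash
python3 -m handwheel '[{"x":0,"y":0.003,"z":0,"wx":0,"wy":0,"wz":0},{"x":0,"y":0.006,"z":0,"wx":0,"wy":0,"wz":0},{"x":0,"y":0.008,"z":0,"wx":0,"wy":0,"wz":0},{"x":0,"y":0.010,"z":0,"wx":0,"wy":0,"wz":0},{"x":0,"y":0.010,"z":0,"wx":0,"wy":0,"wz":0}]'
python3 -m handwheel '[{"x":0,"y":0.002,"z":0,"wx":0,"wy":0,"wz":0},{"x":0,"y":0.003,"z":0,"wx":0,"wy":0,"wz":0},{"x":0,"y":0.003,"z":0,"wx":0,"wy":0,"wz":0}]'
python3 - <<'E'
from m import *
d=snap('top','top2')
cv2.imwrite('pics/z2.png',cv2.resize(d['image'][150:245,320:410,::-1],None,fx=6,fy=6,interpolation=cv2.INTER_CUBIC))
rel((.492,-.0748,.0176),6.9)
E
```

```text
time: 3.58
position: [0.4871, -0.0751, 0.018]
tool_rot: [2.08, 2.354, 0.0]
ft_force: [-0.4, -0.1, -0.8]
grip_width: 0.007
grip_force: 0.1
time: 3.83
position: [0.489, -0.0749, 0.0179]
tool_rot: [-2.079, -2.353, 0.002]
ft_force: [-3.2, -1.1, 3.1]
grip_width: 0.005
grip_force: 2.2
pos [ 0.489  -0.0749  0.0179] yaw 7.07 tilt [-0.0014  0.0002 -1.    ] shift [-0.0003  0.003   0.0003] wz 0.17 F [-4.5  0.1  2.6] t 3.8833
```

View pics/z2.png

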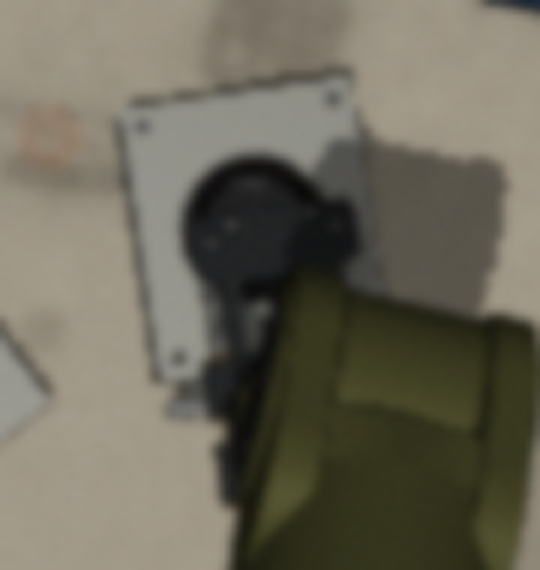

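The gripper covers the view: the drawer front peeks out at about (351,216) full-frame, still partly out. The force (about 4.5 N) suggests it is at the detent, so I'll push on in small steps.

```bash
python3 -m handwheel '[{"x":0,"y":0.002,"z":0,"wx":0,"wy":0,"wz":0},{"x":0,"y":0.004,"z":0,"wx":0,"wy":0,"wz":0},{"x":0,"y":0.004,"z":0,"wx":0,"wy":0,"wz":0}]'
python3 -m handwheel '[{"x":0,"y":0.002,"z":0,"wx":0,"wy":0,"wz":0},{"x":0,"y":0.004,"z":0,"wx":0,"wy":0,"wz":0},{"x":0,"y":0.004,"z":0,"wx":0,"wy":0,"wz":0}]'
```

```text
time: 4.13
position: [0.4943, -0.0742, 0.0181]
tool_rot: [2.079, 2.354, 0.001]
ft_force: [-0.3, -0.8, 0.4]
grip_width: 0.001
grip_force: 0.3
time: 4.38
position: [0.4981, -0.0737, 0.018]
tool_rot: [2.079, 2.354, 0.0]
ft_force: [-1.0, -0.6, -0.1]
grip_width: 0.002
grip_force: 0.7
```

```bash
python3 -m handwheel '[{"x":0,"y":0.002,"z":0,"wx":0,"wy":0,"wz":0},{"x":0,"y":0.003,"z":0,"wx":0,"wy":0,"wz":0},{"x":0,"y":0.003,"z":0,"wx":0,"wy":0,"wz":0}]'
python3 -m handwheel '[{"x":0,"y":0.001,"z":0,"wx":0,"wy":0,"wz":0},{"x":0,"y":0.002,"z":0,"wx":0,"wy":0,"wz":0},{"x":0,"y":0.002,"z":0,"wx":0,"wy":0,"wz":0}]'
```

```text
time: 4.63
position: [0.4981, -0.0736, 0.0177]
tool_rot: [-2.077, -2.351, 0.005]
ft_force: [-9.3, -0.5, 7.3]
grip_width: 0.004
grip_force: 4.8
time: 4.88
position: [0.498, -0.0737, 0.0174]
tool_rot: [-2.076, -2.348, 0.009]
ft_force: [-13.4, -1.4, 12.4]
grip_width: 0.003
grip_force: 7.5
```

```bash
python3 -m handwheel '[{"x":0,"y":-0.02,"z":0,"wx":0,"wy":0,"wz":0},{"x":0,"y":-0.03,"z":0,"wx":0,"wy":0,"wz":0},{"x":0,"y":-0.03,"z":-0.04,"wx":0,"wy":0,"wz":0},{"x":0,"y":-0.03,"z":-0.08,"wx":0,"wy":0,"wz":0},{"x":0,"y":-0.03,"z":-0.12,"wx":0,"wy":0,"wz":0},{"x":0,"y":-0.03,"z":-0.12,"wx":0,"wy":0,"wz":0}]' 0.06 20
python3 -c "
from h import *
rel((.494,.2765,.14),-12.5)"
```

```text
time: 5.38
position: [0.4787, -0.0771, 0.1458]
tool_rot: [2.074, 2.347, 0.019]
ft_force: [1.7, -0.8, 0.7]
grip_width: 0.374
grip_force: 0.0
pos [ 0.4787 -0.0771  0.1458] yaw 7.07 tilt [ 0.0152  0.0024 -0.9999] shift [0.349  0.0586 0.0069] wz 19.57 F [ 1.7 -0.8  0.7] t 5.3833
```

```bash
python3 -m handwheel '[{"x":0.349,"y":0.058,"z":0,"wx":0,"wy":0,"wz":19.6},{"x":0.349,"y":0.058,"z":0,"wx":0,"wy":0,"wz":19.6},{"x":0.349,"y":0.058,"z":0,"wx":0,"wy":0,"wz":19.6},{"x":0.349,"y":0.058,"z":0,"wx":0,"wy":0,"wz":19.6},{"x":0.349,"y":0.058,"z":0,"wx":0,"wy":0,"wz":19.6},{"x":0.349,"y":0.058,"z":0,"wx":0,"wy":0,"wz":19.6},{"x":0.349,"y":0.058,"z":0,"wx":0,"wy":0,"wz":19.6},{"x":0.349,"y":0.058,"z":0,"wx":0,"wy":0,"wz":19.6},{"x":0.349,"y":0.058,"z":0,"wx":0,"wy":0,"wz":19.6},{"x":0.349,"y":0.058,"z":0,"wx":0,"wy":0,"wz":19.6}]'
python3 - <<'E'
from m import *
d=snap('top','top3')
rel((.494,.2765,.08),-12.5)
cv2.imwrite('pics/z3.png',cv2.resize(d['image'][150:250,200:400,::-1],None,fx=4,fy=4,interpolation=cv2.INTER_CUBIC))
E
```

```text
time: 6.22
position: [0.4856, 0.2875, 0.138]
tool_rot: [-2.436, -1.978, -0.007]
ft_force: [-1.5, 0.4, -0.1]
grip_width: 0.69
grip_force: 0.0
pos [0.4863 0.2827 0.1379] yaw -12.03 tilt [ 0.0009  0.0023 -1.    ] shift [-0.0046  0.0088  0.0579] wz 0.47 F [ 0.8 -1.4 -0.2] t 6.2667
```

View pics/z3.png

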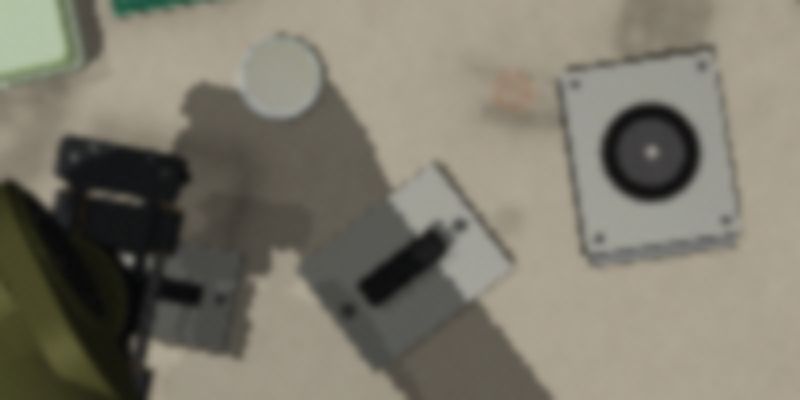

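The drawer is home: its front is flush at the press's lower edge at about (367,213) full-frame. The gripper hangs over the middle cover at (245,222).

```bash
python3 -m handwheel '[{"x":-0.004,"y":0.0085,"z":0.03,"wx":0,"wy":0,"wz":0.5},{"x":-0.004,"y":0.0085,"z":0.058,"wx":0,"wy":0,"wz":0.5},{"x":-0.004,"y":0.0085,"z":0.058,"wx":0,"wy":0,"wz":0.5},{"x":-0.004,"y":0.0085,"z":0.058,"wx":0,"wy":0,"wz":0.5}]'
python3 -c "
from h import *
rel((.494,.2768,.021),-12.5)"
```

```text
time: 6.6
position: [0.4941, 0.2695, 0.0792]
tool_rot: [2.46, 1.954, -0.004]
ft_force: [0.8, -0.1, -0.0]
grip_width: 0.689
grip_force: 0.0
pos [0.4941 0.2695 0.0792] yaw -13.1 tilt [-0.0022 -0.0018 -1.    ] shift [ 0.0072 -0.0016  0.0581] wz -0.6 F [ 0.8 -0.1 -0. ] t 6.6
```

```bash
python3 -m handwheel '[{"x":0.007,"y":-0.0015,"z":0,"wx":0,"wy":0,"wz":-0.6},{"x":0.007,"y":-0.0015,"z":0.02,"wx":0,"wy":0,"wz":-0.6},{"x":0.007,"y":-0.0015,"z":0.04,"wx":0,"wy":0,"wz":-0.6},{"x":0.007,"y":-0.0015,"z":0.053,"wx":0,"wy":0,"wz":-0.6},{"x":0.007,"y":-0.0015,"z":0.056,"wx":0,"wy":0,"wz":-0.6},{"x":0.007,"y":-0.0015,"z":0.056,"wx":0,"wy":0,"wz":-0.6},{"x":0.007,"y":-0.0015,"z":0.056,"wx":0,"wy":0,"wz":-0.6}]'
python3 -c "
from h import *
rel((.494,.2768,.019),-12.5)"
```

```text
time: 7.18
position: [0.4958, 0.2787, 0.0253]
tool_rot: [2.449, 1.968, 0.003]
ft_force: [-1.0, -0.8, 0.7]
grip_width: 0.692
grip_force: 0.0
pos [0.4958 0.2787 0.0253] yaw -12.42 tilt [ 0.0016  0.0012 -1.    ] shift [-0.0022 -0.0014  0.0063] wz 0.08 F [-1.  -0.8  0.7] t 7.1833
```

```bash
python3 -m handwheel '[{"x":-0.002,"y":-0.0015,"z":0.003,"wx":0,"wy":0,"wz":0},{"x":-0.002,"y":-0.0015,"z":0.0055,"wx":0,"wy":0,"wz":0},{"x":-0.002,"y":-0.0015,"z":0.0055,"wx":0,"wy":0,"wz":0},{"x":-0.002,"y":-0.0015,"z":0.0055,"wx":0,"wy":0,"wz":0}]'
python3 -m handwheel '[{"x":0,"y":0,"z":0,"wx":0,"wy":0,"wz":0},{"x":0,"y":0,"z":0,"wx":0,"wy":0,"wz":0},{"x":0,"y":0,"z":0,"wx":0,"wy":0,"wz":0},{"x":0,"y":0,"z":0,"wx":0,"wy":0,"wz":0},{"x":0,"y":0,"z":0,"wx":0,"wy":0,"wz":0},{"x":0,"y":0,"z":0,"wx":0,"wy":0,"wz":0},{"x":0,"y":0,"z":0,"wx":0,"wy":0,"wz":0},{"x":0,"y":0,"z":0,"wx":0,"wy":0,"wz":0},{"x":0,"y":0,"z":0,"wx":0,"wy":0,"wz":0}]' 0 35
python3 -c "
from h import *
rel((.494,.2768,.019),-12.5)"
```

```text
time: 7.52
position: [0.4931, 0.2765, 0.0188]
tool_rot: [-2.449, -1.968, -0.001]
ft_force: [0.7, -1.7, -0.4]
grip_width: 0.695
grip_force: 0.0
time: 8.27
position: [0.4929, 0.2765, 0.0185]
tool_rot: [-2.448, -1.968, 0.0]
ft_force: [-1.0, 0.4, -0.0]
grip_width: 0.178
grip_force: 35.0
pos [0.4929 0.2765 0.0185] yaw -12.41 tilt [-2.e-04  1.e-04 -1.e+00] shift [ 0.0005  0.001  -0.0005] wz 0.09 F [-1.   0.4 -0. ] t 8.2667
```

```bash
python3 -m handwheel '[{"x":0,"y":0,"z":-0.02,"wx":0,"wy":0,"wz":0},{"x":0,"y":0,"z":-0.05,"wx":0,"wy":0,"wz":0},{"x":0,"y":0,"z":-0.08,"wx":0,"wy":0,"wz":0},{"x":0,"y":0,"z":-0.11,"wx":0,"wy":0,"wz":0},{"x":0,"y":0,"z":-0.11,"wx":0,"wy":0,"wz":0},{"x":0,"y":0,"z":-0.11,"wx":0,"wy":0,"wz":0}]'
python3 -c "
from h import *
rel((.5793,-.0642,.13),6.9)"
```

```text
time: 8.77
position: [0.4941, 0.2771, 0.1302]
tool_rot: [-2.449, -1.968, -0.006]
ft_force: [-0.6, 0.0, -3.0]
grip_width: 0.181
grip_force: 35.0
pos [0.4941 0.2771 0.1302] yaw -12.42 tilt [ 0.0029  0.0025 -1.    ] shift [-0.315   0.1566 -0.0004] wz -19.32 F [-0.6  0.  -3. ] t 8.7667
```

```bash
python3 -m handwheel '[{"x":-0.032,"y":0.016,"z":0,"wx":0,"wy":0,"wz":-2},{"x":-0.064,"y":0.032,"z":0,"wx":0,"wy":0,"wz":-4},{"x":-0.096,"y":0.048,"z":0,"wx":0,"wy":0,"wz":-6},{"x":-0.128,"y":0.064,"z":0,"wx":0,"wy":0,"wz":-8},{"x":-0.160,"y":0.08,"z":0,"wx":0,"wy":0,"wz":-10},{"x":-0.192,"y":0.096,"z":0,"wx":0,"wy":0,"wz":-12},{"x":-0.224,"y":0.112,"z":0,"wx":0,"wy":0,"wz":-14},{"x":-0.256,"y":0.128,"z":0,"wx":0,"wy":0,"wz":-16},{"x":-0.288,"y":0.143,"z":0,"wx":0,"wy":0,"wz":-18},{"x":-0.315,"y":0.156,"z":0,"wx":0,"wy":0,"wz":-19.3}]'
python3 -m handwheel '[{"x":0,"y":0,"z":0,"wx":0,"wy":0,"wz":0},{"x":0,"y":0,"z":0,"wx":0,"wy":0,"wz":0},{"x":0,"y":0,"z":0,"wx":0,"wy":0,"wz":0}]'
python3 - <<'E'
from m import *
rel((.5793,-.0642,.095),6.9)
a=snap('top');b=snap('side','side4');o=np.zeros((600,800,3),np.uint8)
o[:280,:400]=cv2.resize(a['image'][150:220,315:415,::-1],None,fx=4,fy=4,interpolation=cv2.INTER_CUBIC)
uv=proj(b,[[.579,-.064,.12]])[0].astype(int);print(uv)
x,y=uv[0]-66,uv[1]-50
o[:600,400:]=0
z=cv2.resize(b['image'][y:y+106,x:x+133,::-1],None,fx=3,fy=3,interpolation=cv2.INTER_CUBIC);print(x,y)
o[:318,400:799]=z;cv2.imwrite('pics/z4.png',o)
E
```

```text
time: 9.6
position: [0.5763, -0.0677, 0.1264]
tool_rot: [-2.083, -2.349, 0.005]
ft_force: [1.5, -0.7, -1.5]
grip_width: 0.181
grip_force: 35.0
time: 9.85
position: [0.5764, -0.0641, 0.1267]
tool_rot: [-2.083, -2.348, 0.003]
ft_force: [-0.2, 0.3, -1.9]
grip_width: 0.179
grip_force: 35.0
pos [ 0.5764 -0.0641  0.1267] yaw 6.86 tilt [-0.0033  0.0005 -1.    ] shift [-0.0005  0.003   0.0317] wz -0.04 F [-0.2  0.3 -1.9] t 9.85
[353 213]
287 163
```

View pics/z4.png

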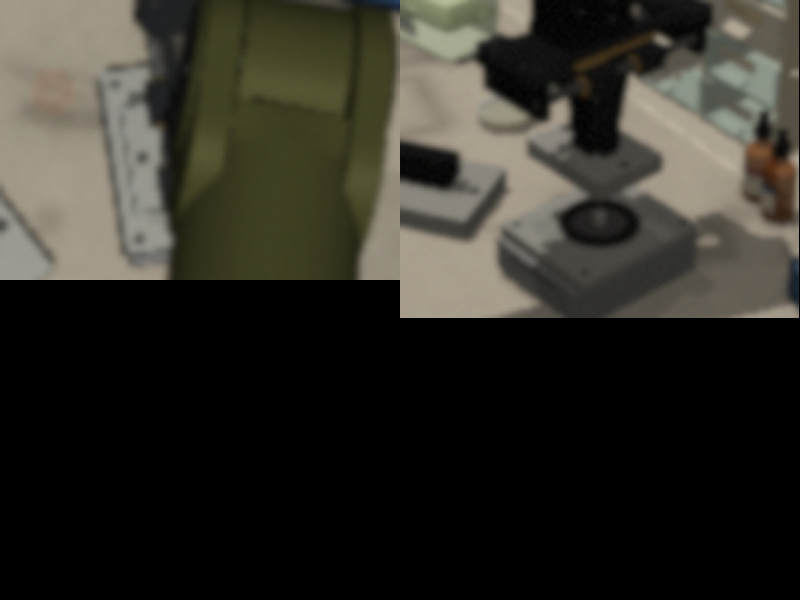

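The top crop shows a strip of the cover plate (screw at about (351,189) full-frame), with its edge parallel to the press edge. The side crop shows the cover hanging level over the ring, its near corner at about (353,228) and the pin tip at about (354,234).

```bash
python3 - <<'E'
from m import *
s=ctrl.get_state();b=snap('side');a=snap('top');zc=s['position'][2]-.0185
Rz=lambda t:np.array([[np.cos(t),-np.sin(t)],[np.sin(t),np.cos(t)]]);Q=Rz(np.radians(6.9))
def sub(d,pts,F=4):
    g=cv2.cvtColor(d['image'],cv2.COLOR_RGB2GRAY);g=cv2.resize(g,None,fx=F,fy=F,interpolation=cv2.INTER_CUBIC)
    p=((np.array(pts,np.float32)+.5)*F-.5).astype(np.float32).reshape(-1,1,2)
    cv2.cornerSubPix(g,p,(8,8),(-1,-1),(3,100,.001));return (p[:,0]+.5)/F-.5
def C(d,loc,z):  # predicted px with centre at TCP/pin
    return loc
cov=lambda l,z:np.r_[s['position'][:2]+Q@np.array(l),z]
pr=lambda l,z:np.r_[np.array([.5793,-.0642])+Q@np.array(l),z]
for nm,f,l,z in [('cov near top',cov,(-.035,-.046),zc+.017),('cov near bot',cov,(-.035,-.046),zc),('cov left top',cov,(-.035,.046),zc+.017),('cov right top',cov,(.035,-.046),zc+.017),
  ('press near top',pr,(-.065,-.055),.048),('press left top',pr,(-.065,.055),.048),('press right top',pr,(.065,-.055),.048),('pin',pr,(0,0),.06)]:
    p=f(l,z);q=proj(b,p);m=sub(b,q);dw=Q.T@(ray(b,m,z)[0,:2]-p[:2]);print(nm,'pred',q[0],'meas',m[0],'d(press axes mm)',dw*1e3)
g=cv2.resize(b['image'][180:265,295:400,::-1],None,fx=7,fy=7,interpolation=cv2.INTER_CUBIC)
for f,l,z in [(cov,(-.035,-.046),zc+.017),(cov,(-.035,-.046),zc),(cov,(-.035,.046),zc+.017),(cov,(.035,-.046),zc+.017),(pr,(-.065,-.055),.048),(pr,(-.065,.055),.048),(pr,(.065,-.055),.048),(pr,(0,0),.06)]:
    q=((proj(b,f(l,z))[0]-[295,180]+.5)*7).astype(int);cv2.circle(g,tuple(int(i) for i in q),4,(0,0,255),1)
cv2.imwrite('pics/z5.png',g)
E
```

```text
cov near top pred [354.1656 224.3027] meas [354.1656 224.3027] d(press axes mm) [-0.  0.]
cov near bot pred [354.0833 230.2304] meas [354.0833 230.2304] d(press axes mm) [ 0. -0.]
cov left top pred [329.8472 208.8777] meas [327.9182 207.0714] d(press axes mm) [1.7721 9.9785]
cov right top pred [375.5269 214.1301] meas [373.7946 214.1391] d(press axes mm) [-3.2607  2.7165]
press near top pred [348.0753 257.1862] meas [348.9251 258.5677] d(press axes mm) [-1.9687 -5.3919]
press left top pred [320.16   237.0986] meas [320.1064 237.807 ] d(press axes mm) [-2.0463 -2.4117]
press right top pred [386.3894 237.1529] meas [386.3894 237.1529] d(press axes mm) [-0. -0.]
pin pred [353.2321 233.2842] meas [352.8784 231.6051] d(press axes mm) [4.3329 6.2793]
```

View pics/z5.png

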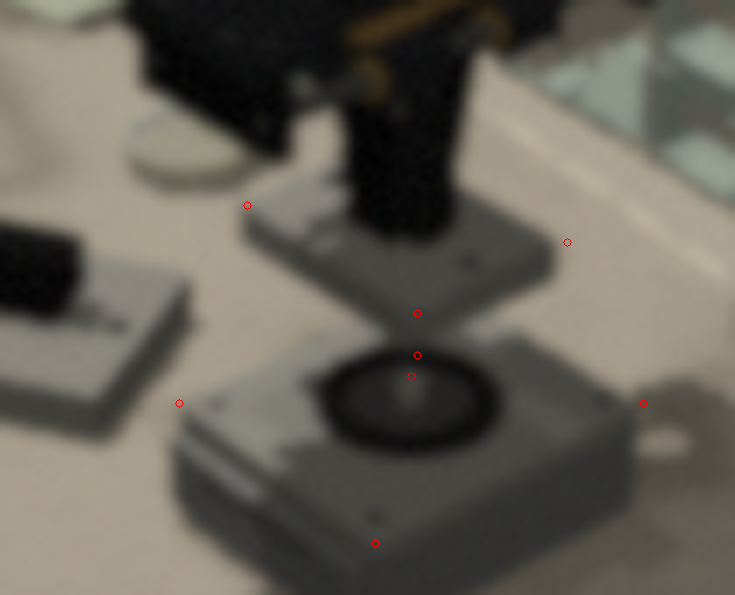

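The red circles are predictions. Press and cover both show about the same 1 px offset (pin seen at about (353,234.5)), so the cover's grip is centred to about 1 mm. I'll correct slightly and descend.

```bash
python3 -m handwheel '[{"x":0,"y":0.004,"z":0.01,"wx":0,"wy":0,"wz":0},{"x":0,"y":0.004,"z":0.025,"wx":0,"wy":0,"wz":0},{"x":0,"y":0.004,"z":0.037,"wx":0,"wy":0,"wz":0},{"x":0,"y":0.004,"z":0.042,"wx":0,"wy":0,"wz":0},{"x":0,"y":0.004,"z":0.042,"wx":0,"wy":0,"wz":0},{"x":0,"y":0.004,"z":0.042,"wx":0,"wy":0,"wz":0}]'
python3 -c "
from h import *
rel((.5802,-.0638,.0785),6.9)"
```

```text
time: 10.55
position: [0.5814, -0.0642, 0.0861]
tool_rot: [-2.084, -2.351, 0.001]
ft_force: [-0.9, 0.8, -1.5]
grip_width: 0.181
grip_force: 35.0
pos [ 0.5814 -0.0642  0.0861] yaw 6.89 tilt [-8.e-04 -1.e-04 -1.e+00] shift [ 0.0005 -0.0012  0.0076] wz -0.01 F [-0.9  0.8 -1.5] t 10.55
```

```bash
python3 -m handwheel '[{"x":0,"y":-0.001,"z":0.003,"wx":0,"wy":0,"wz":0},{"x":0,"y":-0.001,"z":0.006,"wx":0,"wy":0,"wz":0},{"x":0,"y":-0.001,"z":0.008,"wx":0,"wy":0,"wz":0},{"x":0,"y":-0.001,"z":0.009,"wx":0,"wy":0,"wz":0},{"x":0,"y":-0.001,"z":0.009,"wx":0,"wy":0,"wz":0}]'
python3 -m handwheel '[{"x":0,"y":0,"z":0.001,"wx":0,"wy":0,"wz":0},{"x":0,"y":0,"z":0.002,"wx":0,"wy":0,"wz":0},{"x":0,"y":0,"z":0.002,"wx":0,"wy":0,"wz":0}]'
```

```text
time: 10.97
position: [0.5807, -0.0645, 0.0776]
tool_rot: [2.084, 2.351, 0.0]
ft_force: [-0.2, -0.3, -0.8]
grip_width: 0.179
grip_force: 35.0
time: 11.22
position: [0.581, -0.065, 0.0764]
tool_rot: [2.084, 2.35, 0.001]
ft_force: [-1.5, -1.8, 4.0]
grip_width: 0.182
grip_force: 35.0
```

```bash
python3 -m handwheel '[{"x":0,"y":0,"z":0.001,"wx":0,"wy":0,"wz":0},{"x":0,"y":0,"z":0.0015,"wx":0,"wy":0,"wz":0},{"x":0,"y":0,"z":0.0015,"wx":0,"wy":0,"wz":0}]'
```

```text
time: 11.47
position: [0.5809, -0.0657, 0.0746]
tool_rot: [2.084, 2.349, -0.001]
ft_force: [-0.8, -2.3, -0.1]
grip_width: 0.179
grip_force: 35.0
```

```bash
python3 -m handwheel '[{"x":-0.0015,"y":-0.0005,"z":0.001,"wx":0,"wy":0,"wz":0},{"x":-0.0015,"y":-0.0005,"z":0.002,"wx":0,"wy":0,"wz":0},{"x":-0.0015,"y":-0.0005,"z":0.002,"wx":0,"wy":0,"wz":0}]'
python3 -m handwheel '[{"x":0,"y":0,"z":0.001,"wx":0,"wy":0,"wz":0},{"x":0,"y":0,"z":0.002,"wx":0,"wy":0,"wz":0},{"x":0,"y":0,"z":0.002,"wx":0,"wy":0,"wz":0}]'
```

```text
time: 11.72
position: [0.5801, -0.0658, 0.0714]
tool_rot: [-2.084, -2.351, 0.0]
ft_force: [-0.6, -1.2, -2.4]
grip_width: 0.178
grip_force: 35.0
time: 11.97
position: [0.5803, -0.0658, 0.07]
tool_rot: [-2.084, -2.351, 0.0]
ft_force: [-0.6, -0.7, 0.4]
grip_width: 0.18
grip_force: 35.0
```

```bash
python3 -m handwheel '[{"x":0,"y":0,"z":0.001,"wx":0,"wy":0,"wz":0},{"x":0,"y":0,"z":0.002,"wx":0,"wy":0,"wz":0},{"x":0,"y":0,"z":0.003,"wx":0,"wy":0,"wz":0},{"x":0,"y":0,"z":0.003,"wx":0,"wy":0,"wz":0}]' - 50
python3 -m handwheel '[{"x":0,"y":0,"z":0.001,"wx":0,"wy":0,"wz":0},{"x":0,"y":0,"z":0.002,"wx":0,"wy":0,"wz":0},{"x":0,"y":0,"z":0.002,"wx":0,"wy":0,"wz":0}]'
python3 -m handwheel '[{"x":0,"y":0,"z":0.001,"wx":0,"wy":0,"wz":0},{"x":0,"y":0,"z":0.001,"wx":0,"wy":0,"wz":0}]'
```

```text
time: 12.3
position: [0.5803, -0.0659, 0.0673]
tool_rot: [-2.084, -2.351, -0.0]
ft_force: [-3.1, -0.8, 4.9]
grip_width: 0.177
grip_force: 50.0
time: 12.55
position: [0.5803, -0.0659, 0.0665]
tool_rot: [-2.084, -2.35, -0.001]
ft_force: [-5.8, -0.7, 11.6]
grip_width: 0.181
grip_force: 50.0
time: 12.72
position: [0.5803, -0.0659, 0.0665]
tool_rot: [-2.083, -2.35, -0.002]
ft_force: [-9.0, -0.0, 18.5]
grip_width: 0.18
grip_force: 50.0
```

```bash
python3 -m handwheel '[{"x":0,"y":-0.001,"z":0.0005,"wx":0,"wy":0,"wz":0},{"x":0,"y":-0.001,"z":0.0005,"wx":0,"wy":0,"wz":0},{"x":0,"y":-0.001,"z":0.0005,"wx":0,"wy":0,"wz":0},{"x":0,"y":-0.001,"z":0.0005,"wx":0,"wy":0,"wz":0}]'
python3 - <<'E'
from m import *
b=snap('side');a=snap('top')
rel((.58,-.066,.0665),6.9)
o=np.zeros((420,800,3),np.uint8)
o[:420,:480]=cv2.resize(b['image'][195:279,297:393,::-1],None,fx=5,fy=5,interpolation=cv2.INTER_CUBIC)
o[:320,480:800]=cv2.resize(a['image'][150:230,330:410,::-1],None,fx=4,fy=4,interpolation=cv2.INTER_CUBIC)
cv2.imwrite('pics/z6.png',o)
E
```

```text
time: 13.05
position: [0.5803, -0.0659, 0.0664]
tool_rot: [2.084, 2.351, 0.004]
ft_force: [-6.7, 0.3, 18.7]
grip_width: 0.178
grip_force: 50.0
pos [ 0.5803 -0.0659  0.0665] yaw 6.89 tilt [ 0.002   0.0015 -1.    ] shift [-0.0001 -0.0004 -0.    ] wz -0.01 F [-7.3 -0.3 19. ] t 13.15
```

View pics/z6.png

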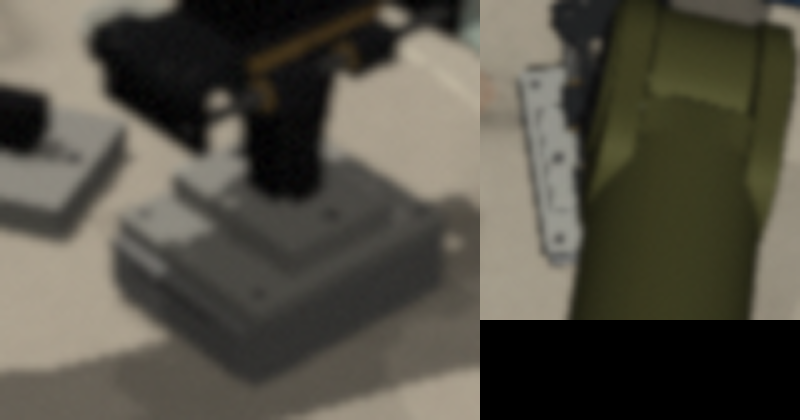

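The cover lies square and flush on the press: its near corner is at about (355,249) full-frame and the screws are visible all round. The drawer is home, and the arm holds the cover down with about 19 N. Handing in.

```bash
python3 -c "
from bench import ctrl
print(ctrl.close_job())"
```

```text
the job is handed in; nothing more can be done
None
```

The drawer is home past its click, and the cover sits square and flush over the pin, still gripped and held down with about 19 N when I handed the job in at about 13 s.

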